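# Trial-fit a model roof: hold it hovering over the walls

## Robot

A 6-joint arm with a two-finger parallel gripper is mounted at the origin on the work surface. World frame = base frame: x ahead of the robot, y to its left, z up, the work surface at z = 0. Lengths are in m, angles in rad, forces in N, time in s.
With the tool pointing down it reaches from about 0.375 to 0.975 m from the base axis. Payload 3.8 kg.
Tool frame: the origin (TCP) lies midway between the tips of the shut fingers; the grasp point (between the pads) lies 19 mm behind it; z points along the fingers, y is the line along which they close (so a half turn about z gives the same grasp; the last joint's range is limited). The gripper opens to 88 mm and grips with 3 to 60 N. Pads are 18 mm wide; open, the fingers measure 123 mm over their backs; the gripper's body (75 mm by 187 mm) begins 45 mm behind the grasp point.
Start: joints at [1.206, 0.264, 1.604, -0, 1.274, -0.037], TCP at [0.217, 0.639, 0.239] pointing down, gripper open.
Joint ranges: [-2.63, 2.63], [-0.94, 2.18], [0.31, 2.57], [-1.31, 4.45], [0, 2.66], [-2.55, 2.55]. Speed limits (rad/s): [2.57, 2.57, 3.14, 3.14, 3.14, 3.14].

## Interface

Orientations are given as a rotation vector (axis times angle).
In Python, from cell import manip, inverse_kinematics, cams, order gives the robot as it stands. Calls block until the motion is done:
- manip.move_pose(position, orientation): joint-space move of the TCP to a pose.
- manip.move_linear(position, rate=0.15, rot=None): straight line of the TCP; rot=None keeps the orientation; rate is the mean speed in m/s.
- manip.set_joints(angles): joint-space move.
- manip.set_gripper(opening, force=None): finger opening in m; force is the grip in N (None keeps the last); returns when the fingers have stopped.
- manip.dwell(seconds).
- inverse_kinematics(position, orientation): joint angles nearest the present ones, or None.
- manip.state(): the state.
- cams.capture(name): name is "side" or "top" or "wrist"; returns a dict with "image" (384x512x3 uint8, blue, green, red), "z_map" (384x512 float32, m along the optical axis (not along the pixel's ray), 0 where there is no reading), "intrinsics" (3x3 intrinsics, pixels), "position" and "orientation" of the camera in the world; the wrist camera has in their place "T_tool_cam" (4x4, takes a point from camera to tool coordinates, whose origin is the TCP and whose axes are the flange's). Camera axes: x right, y down, z forward; pixel columns grow to the right and rows downward; lengths in m; the calibration is good to about 2 mm. The wrist camera is an equidistant fisheye: a pixel r from the principal point sees the ray r / f radians off the axis. A picture is of the moment at which its call begins: read the wrist's pose just before it.
A pose or a line that the arm cannot do raises manip.IKError and nothing moves.
- order.close_job(): hands the job in; it is judged then, once.
The state is a dict: "clock": time; "joint_pos": joint angles; "joint_velocities": joint speeds; "tau": joint torques, N m; "tool_pos": TCP position; "tcp_rot": TCP orientation; "contact_force": force on the tool from outside, world axes, zero at the start; "moment": the same for the moment, N m; "gripper_width": finger opening in m; "grasp_force": force on a finger pad.
Only numpy, scipy, OpenCV 4.12 (cv2) and the standard library are available. Lean on these libraries where they do the work, as an engineer would, in place of code of your own. Each camera call takes 0.05 s, during which the arm holds its last target. There are 200 camera calls.

## Task

The big tiled roof has to be checked against its model house before it is glued on, and the tops of the walls are already wet with glue. Pick up the roof, carry it over the brush rack, and stop with it hovering level over the house with about a centimetre of air above the walls, centred and lined up long side to long side so that the eaves overhang evenly; at no time may the roof touch the house. Do not touch the rack or the house or disturb the other things on the table, and finish while still holding the roof there: do not put it down or let go.

Things in the scene. Friction and masses are not known exactly. Their poses are not given: they have to be found in the camera images.
- roof: Big terracotta gable roof of a model house, rigid, loose, 0.1 to 0.2 kg, standing on the table. Flat underside 140 mm (own x, along the ridge) by 110 mm (own y); ridge 50 mm above it. Brick chimney, 34 mm (x) by 24 mm (y), mid-ridge, top 95 mm above the underside (plus two 3 mm pots, looks only): grip it from above. Origin: centre of the underside, z up. A half turn makes no difference.
- house: Fixed model house without its roof, across the rack from it: four plywood walls, 120 mm (own x) by 90 mm (own y) outside, 5 mm thick, open on top, their tops 80 mm above the table, centred on a baseboard 180 mm (x) by 150 mm (y) by 10 mm. Origin: centre of the baseboard's underside, z up. The roof should overhang 10 mm all round. A half turn makes no difference.
- rack: A fixed wooden brush rack between roof and house: a block 300 mm (own x, pointing roughly away from the robot) by 60 mm (own y) by 50 mm high, with seven upright brushes in a row, the tallest ending 150 mm above the table. Origin: centre of the block's underside, on the table.
- jar: Bystander: white paint jar, 56 mm across, 65 mm high, loose. Origin: centre of its underside.
- reel: Bystander: empty cardboard tape core, ring of 80 mm outside and 60 mm inside diameter, 24 mm high, loose. Origin: centre of its underside.
- figure: Bystander: painted figurine on a round foot of 52 mm, about 114 mm high, loose. Origin: centre of its underside.
- shed_roof: Bystander: a smaller tiled gable roof without a chimney, 80 mm by 60 mm, about 29 mm high, loose. It belongs to another model. Origin: centre of its underside.

How it is judged:
By the outcome, as a careful person would: the job done as asked, in the order asked, and still so for the second after the job is handed in, while the arm keeps its last pose, push and grip.
It also fails if it takes over 48 s, if anything falls off the work surface, if the arm or the gripper's body presses on something with over 40 N, if the wrist force passes 120 N, or if a joint passes its speed limit or range.

## Working session

There is one attempt and no reset: what is moved stays moved. The work goes in short steps, each a Python script; the robot and the scene stay as the last script left them, time stands still between calls to the robot, and variables do not carry over. Pictures are saved under pics/ and viewed, at most 10 in all, crops included, and the job is handed in when it is done.

```bash
ls; mkdir -p pics
python3 - <<'E'
from cell import manip, cams
import cv2, numpy as np
for n in ("top","side"):
    c=cams.capture(n); cv2.imwrite(f"pics/{n}0.png",c["image"]); np.savez(f"{n}0.npz",**c)
    print(n,c["intrinsics"].tolist(),c["position"],c["orientation"],(c["z_map"]>0).mean())
s=manip.state();print(s["clock"],s["tool_pos"],s["tcp_rot"],s["gripper_width"])
E
```

```text
pics
top [[412.78655180012254, 0.0, 262.49716936302303], [0.0, 412.78655180012254, 191.85117888755437], [0.0, 0.0, 1.0]] [0.42951084 0.01710801 1.47577012] [-2.17735498  2.13898338 -0.14388754] 0.9959869384765625
side [[429.88608470443467, 0.0, 254.5785837837567], [0.0, 429.88608470443467, 201.82909578386744], [0.0, 0.0, 1.0]] [-0.06521157 -0.77328768  0.73148983] [-2.08226282  0.74194862 -0.41066227] 0.9956868489583334
0.1 [0.21710129 0.63845604 0.23752816] [-0.51258907 -3.09908038  0.00310252] 0.08790510918533692
```

View pics/top0.png

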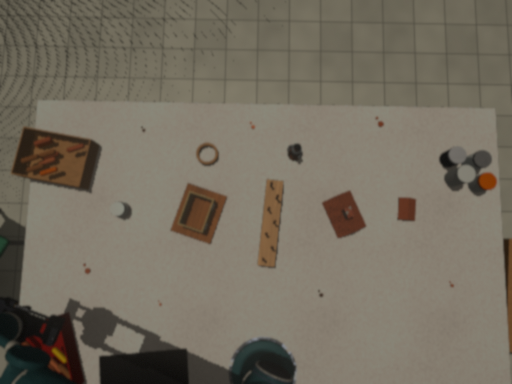

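View pics/side0.png

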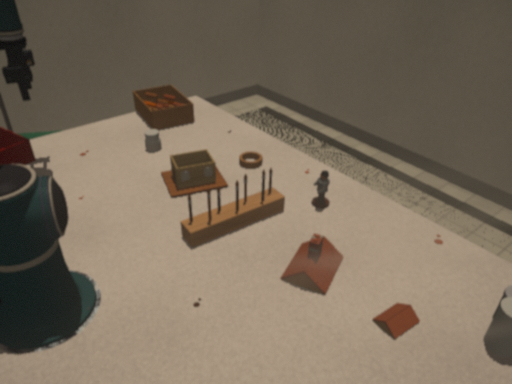

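The top view shows the roof at about (345,214), house at (200,213) and rack at (271,222). The jar is at (121,210), reel at (207,154), figure at (295,152) and small roof at (406,209). Image left is +y and image up is +x. Next I measure them from depth and colour.

```bash
cat > h.py <<'E'
import numpy as np, cv2
from scipy.spatial.transform import Rotation as R
def cloud(c, T=None):
    K=c["intrinsics"]; z=c["z_map"]; v,u=np.mgrid[:z.shape[0],:z.shape[1]]
    x=(u-K[0,2])/K[0,0]; y=(v-K[1,2])/K[1,1]
    if T is not None:
        r=np.hypot(x,y)+1e-9; t=np.where(r<1.4,np.tan(np.minimum(r,1.4)),np.nan)/r; x,y=x*t,y*t
    P=np.stack([x*z,y*z,z],-1)
    if T is None: return P@R.from_rotvec(np.array(c["orientation"])).as_matrix().T+c["position"]
    return P@T[:3,:3].T+T[:3,3]
def wristT(s,c):
    T=np.eye(4); T[:3,:3]=R.from_rotvec(s["tcp_rot"]).as_matrix(); T[:3,3]=s["tool_pos"]; return T@c["T_tool_cam"]
def rect(P,m):
    "min-area rectangle of masked points: centre, long side, short side, angle of long axis (deg, mod 180)"
    (cx,cy),(w,h),a=cv2.minAreaRect((P[m][:,:2]*1000).astype(np.float32))
    if w<h: w,h,a=h,w,a+90
    return np.round([cx,cy,w,h,(a+90)%180-90],1)
E
python3 - <<'E'
from h import *
c=dict(np.load("top0.npz")); P=cloud(c)
print("table z",np.median(P[230:280,320:460,2]))
for n,(u,v,r) in dict(roof=(345,214,30),house=(200,213,35),jar=(121,210,15),reel=(207,154,15),figure=(295,152,14),shed=(406,209,15)).items():
    Q=P[v-r:v+r,u-r:u+r]; 
    for z0 in (.006,.03,.07): 
        m=Q[...,2]>z0
        if m.sum()>5: print(n,z0,m.sum(),rect(Q,m),Q[...,2].max().round(3))
Q=P[172:275,252:290]; m=Q[...,2]>.03; print("rack",rect(Q,m),Q[...,2].max())
E
```

```text
table z 0.0014759694661714562
roof 0.006 1425 [ 542.4 -186.6  414.7  212.1  -88.1] 1.476
roof 0.03 684 [ 488.4 -152.1  357.1  140.2  -66.1] 1.476
roof 0.07 101 [ 482.9 -140.5  331.3   33.7  -66. ] 1.476
house 0.006 2290 [544.  189.4 333.4 248.8 -87.3] 1.476
house 0.03 393 [511.4 142.8 288.1 121.9  73.2] 1.476
house 0.07 239 [508.5 142.9 288.3 119.8  71.9] 1.476
jar 0.006 319 [517.5 290.3 563.  111.8  83.4] 1.476
jar 0.03 234 [478.1 277.4 527.   52.1  73.8] 1.476
jar 0.07 27 [478.9 275.1 523.7  42.   74.6] 1.476
reel 0.006 250 [611.3 155.9 441.4 119.9  22.2] 1.476
reel 0.03 14 [604.2 127.3 411.9  66.9  28. ] 1.476
figure 0.006 262 [622.  -74.2 412.7 105.6 -11. ] 1.476
figure 0.03 147 [600.4 -57.1 368.4  55.6 -14.9] 1.476
figure 0.07 115 [600.3 -57.1 368.6  53.3 -15.3] 1.476
shed 0.006 415 [ 531.4 -264.3  587.8  113.   -81. ] 1.476
shed 0.03 13 [ 483.1 -256.9  553.5   73.   -71.4] 1.476
rack [508.8 -17.8 299.6  59.9  -5.2] 1.4757701179691187
```

Run:
```python
from h import *
for cn in ("top",):
  c=dict(np.load("top0.npz")); P=cloud(c); P[c["z_map"]<=0]=np.nan
  for n,(u,v,r) in dict(roof=(345,214,30),house=(200,213,35),jar=(121,210,15),reel=(207,154,15),figure=(295,152,14),shed=(406,209,15)).items():
    Q=P[v-r:v+r,u-r:u+r]; 
    for z0 in (.006,.03,.07): 
        m=Q[...,2]>z0
        if m.sum()>5: print(n,z0,m.sum(),rect(Q,m),np.nanmax(Q[...,2]).round(3))
  Q=P[172:275,252:290]; m=Q[...,2]>.03; print("rack",rect(Q,m),np.nanmax(Q[...,2]))
```

```text
roof 0.006 1412 [ 546.  -284.6  214.1  212.4  -89.5] 0.102
roof 0.03 671 [ 546.  -282.4  140.4   73.6   25.1] 0.102
roof 0.07 88 [ 545.  -280.2   33.7   25.6   24. ] 0.102
house 0.006 2269 [541.  234.4 247.9 246.7 -88.5] 0.089
house 0.03 372 [539.5 235.6 122.1  92.7 -18. ] 0.089
house 0.07 218 [539.  236.  119.8  92.4 -18.1] 0.089
jar 0.006 317 [545.4 516.1 103.6 102.7   1. ] 0.075
jar 0.03 232 [544.1 504.8  50.6  50.3 -59.6] 0.075
jar 0.07 25 [543.6 505.7  38.2  32.4  42.6] 0.075
reel 0.006 248 [757.9 215.2 105.3 100.4 -89.1] 0.032
reel 0.03 12 [752.3 208.2  68.5  67.4  17.3] 0.032
figure 0.006 261 [ 7.679e+02 -1.036e+02  1.001e+02  9.850e+01  7.000e-01] 0.12
figure 0.03 146 [ 759.4 -100.4   56.6   33.    57.9] 0.12
figure 0.07 114 [ 760.  -101.8   55.1   29.8   56.2] 0.12
shed 0.006 411 [ 569.  -500.9  104.9  100.6  -89. ] 0.034
shed 0.03 9 [ 567.  -502.7   78.     7.4   -1.9] 0.034
rack [508.8 -17.8 299.6  59.9  -5.2] 0.15244623034213634
```

```bash
cat >> h.py <<'E'
def ori(deg):
    a=np.radians(deg); x=np.array([np.cos(a),np.sin(a),0]); z=np.array([0,0,-1.]); return R.from_matrix(np.stack([x,np.cross(z,x),z],1)).as_rotvec()
E
python3 - <<'E'
from h import *
from cell import manip,cams,inverse_kinematics as ik
for p,a in (((.539,.236,.32),162),((.545,-.281,.30),25),((.545,-.281,.055),25),((.545,-.281,.26),25),((.539,.236,.26),162),((.539,.236,.14),162)):
    q=ik(p,ori(a)); print(p,a,None if q is None else np.round(q,2))
manip.move_pose((.539,.236,.32),ori(162)); manip.dwell(.3)
def shot(n):
    s=manip.state(); c=cams.capture("wrist"); T=wristT(s,c)
    cv2.imwrite(f"pics/{n}.png",c["image"]); np.savez(n+".npz",**c,T=T); return s,c,T
s,c,T=shot("w_house"); print(s["clock"],c["T_tool_cam"].round(3).tolist(),c["intrinsics"][0])
manip.move_pose((.545,-.281,.30),ori(25)); manip.dwell(.3)
s,c,T=shot("w_roof"); print(s["clock"],s["tool_pos"])
for n,xy in (("w_house",(.539,.236)),("w_roof",(.545,-.281))):
    c=dict(np.load(n+".npz")); P=cloud(c,c["T"]); P[c["z_map"]<=0]=np.nan
    near=np.hypot(P[...,0]-xy[0],P[...,1]-xy[1])<.13
    print(n,"table",np.nanmedian(P[...,2]))
    for z0 in (.006,.03,.07):
        m=near&(P[...,2]>z0)&(P[...,2]<.12); print(z0,m.sum(),rect(P,m),np.nanpercentile(P[m][:,2],[5,50,95,99]).round(4))
cv2.imwrite("pics/w2.png",np.hstack([cv2.imread("pics/w_house.png"),cv2.imread("pics/w_roof.png")])[::1,:][:, :] if 0 else cv2.resize(np.hstack([cv2.imread("pics/w_house.png"),cv2.imread("pics/w_roof.png")]),(800,300)))
E
```

```text
(0.539, 0.236, 0.32) 162 [ 0.37  0.06  1.69  0.    1.39 -0.89]
(0.545, -0.281, 0.3) 25 [-0.52  0.12  1.67 -0.    1.36  0.62]
(0.545, -0.281, 0.055) 25 [-0.52  0.32  1.9  -0.    0.92  0.62]
(0.545, -0.281, 0.26) 25 [-0.52  0.14  1.72 -0.    1.29  0.62]
(0.539, 0.236, 0.26) 162 [ 0.37  0.09  1.77  0.    1.28 -0.89]
(0.539, 0.236, 0.14) 162 [ 0.37  0.18  1.89  0.    1.07 -0.89]
2.2917 [[0.0, -0.961, -0.277, 0.07], [1.0, -0.0, 0.001, -0.001], [-0.001, -0.277, 0.961, -0.146], [0.0, 0.0, 0.0, 1.0]] [297.31863964   0.         252.18848095]
4.5167 [ 0.54526843 -0.2804206   0.30005943]
w_house table 0.0010873798032149384
0.006 10668 [539.4 235.8 178.5 151.3 -18. ] [0.0087 0.0104 0.0801 0.0811]
0.03 2294 [539.4 235.8 121.8  94.4 -17.5] [0.0362 0.0773 0.081  0.0817]
0.07 1341 [539.9 235.6 120.4  90.8 -17.6] [0.0723 0.0799 0.0813 0.0819]
w_roof table 0.000979452771114303
0.006 7012 [ 545.1 -281.8  141.5  111.6   24.5] [0.0098 0.0322 0.0948 0.0977]
0.03 3739 [ 545.6 -282.7  140.8   60.3   25.1] [0.0321 0.0422 0.0957 0.0982]
0.07 613 [ 545.9 -282.4   34.3   23.4   25. ] [0.081  0.095  0.0983 0.099 ]
```

View pics/w2.png

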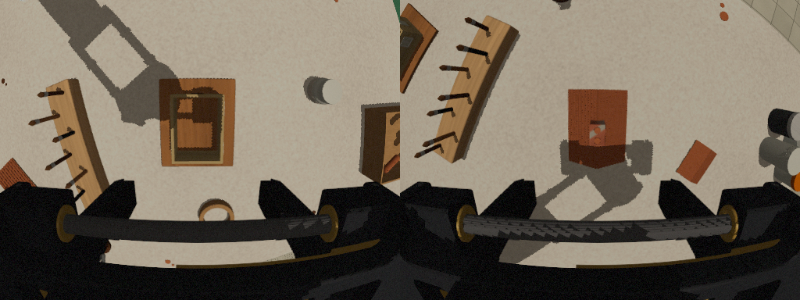

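Both views agree, and the sizes match the spec: roof (0.5455, -0.282) at 25.0°, house (0.5395, 0.2357) at -17.8°, with wall tops near 80 mm. Next is the grasp and lift.

Run:
```python
from h import *
from cell import manip,cams
manip.move_pose((.5455,-.2822,.15),ori(25)); manip.move_linear((.5455,-.2822,.053),rate=.08)
s=manip.state(); print(s["clock"],s["tool_pos"],s["contact_force"])
manip.set_gripper(.0,force=30); s=manip.state(); print(s["gripper_width"],s["grasp_force"],s["contact_force"],s["tool_pos"])
manip.move_linear((.5455,-.2822,.073),rate=.05)
manip.move_linear((.5455,-.2822,.265),rate=.12); manip.dwell(.3)
s=manip.state(); c=cams.capture("wrist"); T=wristT(s,c); print(s["clock"],s["gripper_width"],s["contact_force"],s["tool_pos"])
P=cloud(c,T); P[c["z_map"]<=0]=np.nan
d=P-s["tool_pos"]; m=(np.hypot(d[...,0],d[...,1])<.11)&(P[...,2]>.19)
cv2.imwrite("pics/lift.png",c["image"])
ct=cams.capture("top"); Q=cloud(ct); Q[ct["z_map"]<=0]=np.nan; np.savez("top1.npz",**ct)
cs=cams.capture("side"); cv2.imwrite("pics/lift2.png",np.hstack([cv2.resize(c["image"],(400,300)),cv2.resize(cs["image"],(400,300))]))
```

```text
6.5833 [ 0.5460769  -0.28252419  0.05376482] [0.29365336 1.37377566 0.23304033]
0.02382708327112922 29.961536661721766 [-0.5433524   0.54826016  0.2249847 ] [ 0.54539545 -0.28208005  0.05293729]
10.1667 0.023687289205578926 [ 0.9782499   0.1985162  -1.09329958] [ 0.54541633 -0.28213848  0.2646856 ]
```

View pics/lift2.png

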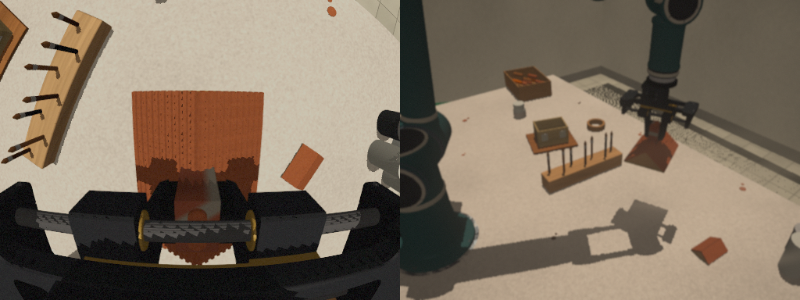

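The roof is held by its chimney, lifted clear, and looks level in both views. Next I carry it over the rack and measure tilt and offset in the hand.

Run:
```python
from h import *
from cell import manip,cams
manip.move_linear((.5395,.2357,.265),rate=.12,rot=ori(162.2)); manip.dwell(.5)
s=manip.state(); c=cams.capture("wrist"); T=wristT(s,c); print(s["clock"],s["gripper_width"],s["contact_force"],s["tool_pos"])
np.savez("w3.npz",**c,T=T,tp=s["tool_pos"],tr=s["tcp_rot"]); cv2.imwrite("pics/w3.png",c["image"])
for n in("top","side"):
    k=cams.capture(n); np.savez(n+"3.npz",**k); cv2.imwrite(f"pics/{n}3.png",k["image"])
# roof points in tool-level frame: xx along ridge (deg 162.2), yy across
P=cloud(c,T); P[c["z_map"]<=0]=np.nan
d=P-s["tool_pos"]; a=np.radians(162.2); e=np.array([np.cos(a),np.sin(a)]); f=np.array([-e[1],e[0]])
X=d[...,:2]@e; Y=d[...,:2]@f; Z=P[...,2]
m=(X>.022)&(X<.085)&(abs(Y)<.07)&(Z>.195)&(Z<.28)
print("X",np.percentile(X[m],[1,50,99,99.9]),"Y",np.percentile(Y[m],[.1,1,99,99.9]),"Z",np.percentile(Z[m],[.1,1,99]))
for sg in(1,-1):
    k=m&(sg*Y>.008)&(sg*Y<.05); A=np.c_[X[k],Y[k],np.ones(k.sum())]; w=np.linalg.lstsq(A,Z[k],rcond=None)[0]; print(sg,k.sum(),w, "expect slope",-sg*50/55)
```

```text
15.2833 0.024113789311097696 [-0.70566176 -0.63530736 -1.07825464] [0.53948797 0.23570115 0.26499424]
X [0.0224716  0.04566914 0.06727937 0.06791368] Y [-0.05570083 -0.05316541  0.05401544  0.05643248] Z [0.21563919 0.21730411 0.26420183]
1 4793 [-0.00738183 -0.83586908  0.26553404] expect slope -0.9090909090909091
-1 4665 [-0.00263797  0.83120139  0.26459802] expect slope 0.9090909090909091
```

```bash
python3 -c "
import cv2,numpy as np
t=cv2.imread('pics/top3.png')[150:290,120:300];s=cv2.imread('pics/side3.png')[60:260,100:320]
cv2.imwrite('pics/c3.png',np.hstack([cv2.resize(t,(385,300)),cv2.resize(s,(330,300))]))"
```

```text
(no output)
```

View pics/c3.png

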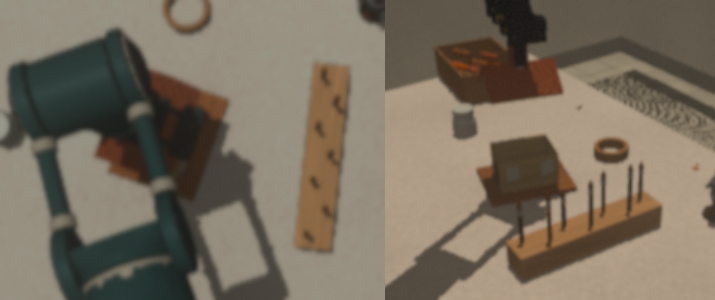

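Tilt is within 0.4° and the roof is symmetric across. I lower it partway and compare the roof's edges with the baseboard's edges in the same picture.

```bash
cat > chk.py <<'E'
from h import *
from cell import manip,cams
def chk(tag):
    s=manip.state(); c=cams.capture("wrist"); T=wristT(s,c); tp=s["tool_pos"]; print(tag,s["clock"],tp,s["gripper_width"],s["contact_force"].round(2) if hasattr(s["contact_force"],"round") else s["contact_force"])
    cv2.imwrite(f"pics/{tag}.png",c["image"]); P=cloud(c,T); P[c["z_map"]<=0]=np.nan
    a=np.radians(162.2); e=np.array([np.cos(a),np.sin(a)]); f=np.array([-e[1],e[0]]); d=P-tp
    X=d[...,:2]@e; Y=d[...,:2]@f; Z=P[...,2]; near=(X>.022)&(X<.12)&(abs(Y)<.1); z0=tp[2]-.053
    roof=near&(Z>z0-.003)&(Z<z0+.06)&(abs(Y)<.065)&(X<.085); base=near&(Z>.006)&(Z<.014)
    for n,m in(("roof",roof),("base",base)):
        xs=[X[m&(abs(Y-y)<.006)].max()*1e3 for y in(-.045,-.03,-.015,.015,.03,.045)]
        lo=[Y[m&(abs(X-x)<.004)] for x in(.035,.045,.055,.063)]
        print(n,m.sum(),"front X",np.round(xs,1),"Y lo/hi",[(round(v.min()*1e3,1),round(v.max()*1e3,1)) for v in lo if v.size],"Z",np.percentile(Z[m],[1,50]).round(4))
E
python3 - <<'E'
from chk import *
manip.move_linear((.5395,.2357,.175),rate=.08); manip.dwell(.4); chk("w4")
E
```

```text
w4 17.1083 [0.53956893 0.23570691 0.17517259] 0.023621457227025612 [-0.25  0.11 -2.29]
roof 13091 front X [67.5 67.4 67.7 68.2 67.9 68.1] Y lo/hi [(np.float64(-55.7), np.float64(56.7)), (np.float64(-56.2), np.float64(56.9)), (np.float64(-56.0), np.float64(56.5)), (np.float64(-55.8), np.float64(56.9))] Z [0.1275 0.156 ]
base 3155 front X [89.6 89.1 89.8 89.8 89.9 89.5] Y lo/hi [(np.float64(-72.0), np.float64(73.1))] Z [0.008 0.01 ]
```

Run:
```python
from chk import *
manip.move_linear((.5386,.2360,.1435),rate=.03); manip.dwell(.5); chk("w5")
k=cams.capture("side"); 
cv2.imwrite("pics/c5.png",np.hstack([cv2.resize(k["image"][110:210,140:260],(480,400),interpolation=cv2.INTER_CUBIC)]))
```

```text
w5 18.8583 [0.53860356 0.23602434 0.14353112] 0.02344875271551107 [ 1.    0.61 -0.67]
roof 13114 front X [67.5 67.4 67.7 68.2 67.9 68.1] Y lo/hi [(np.float64(-55.8), np.float64(57.0)), (np.float64(-56.1), np.float64(57.2)), (np.float64(-56.0), np.float64(57.1)), (np.float64(-56.0), np.float64(56.2))] Z [0.0958 0.1244]
base 3615 front X [88.6 88.3 88.7 88.7 88.1 88.6] Y lo/hi [(np.float64(-74.4), np.float64(45.6))] Z [0.0083 0.01  ]
```

View pics/c5.png

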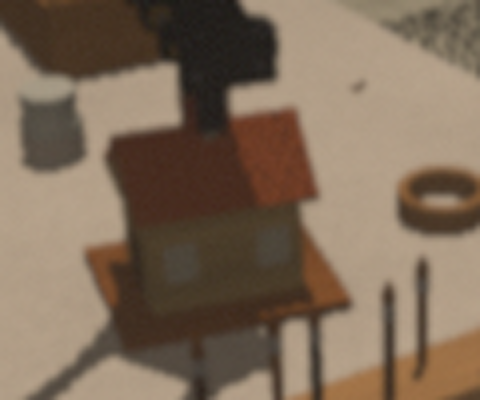

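View pics/w5.png

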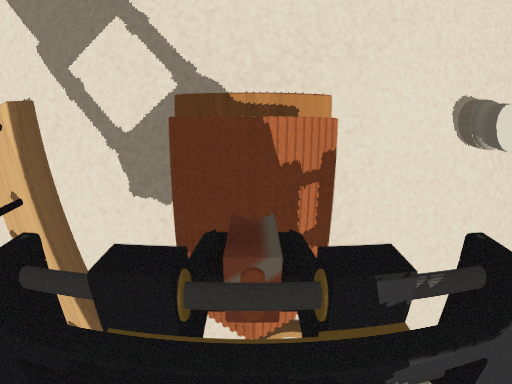

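The side view crop shows the roof centred over the walls (eave corners near (135,220) and (315,195)), with an even overhang. The wrist view shows the ridge parallel to the baseboard edge at row 95. The roof hasn't slipped, and kinematics put its underside 10.5 mm above the walls, so I'm handing it in.

```bash
python3 -c "
from cell import order,manip
print(order.close_job(), manip.state()['clock'])"
```

```text
the job is handed in; nothing more can be done
the job is handed in; nothing more can be done
```

The job is handed in at about 19 s: the arm is still holding the roof level and lined up over the house, about 10 mm above the walls and centred to within about 1 mm by my measurements, with no sign of contact with the house or rack.

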